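Bolt a toroidal transformer into a power-supply chassis

TASK

Fit the transformer into the open chassis: set it down gently on the round rubber pad with its tag strip facing the circuit board, lay the clamp plate on it, rubber side down as it lies now, and line up the holes. Then take the bolt from the wooden block and pass it down through plate, transformer and chassis floor until its head sits on the plate. Do not touch the circuit board, and leave the multimeter, side cutters, spanner and tape where they are.

Things in the scene. Friction and masses are not known exactly. Their poses are not given: they have to be found in the camera images.
- chassis: Open aluminium chassis fixed to the bench, 170 (x) x 250 (y) mm. Origin under its middle on the bench top, z up. Floor's upper face at z = 24 mm, side walls to 55, rear panel at x = +84 to 79, front lip to 33. Round black rubber pad (64 mm across, top at z = 27) round the bolt hole at x = 0, y = +60 mm. Circuit board and heat sink fill y < -20. Plugs on the rear panel reach in to x = +54
- mount_hole (a point): Centre of the 12.5 mm bolt hole in the chassis floor, at the floor's upper face (the top of the rubber pad is 3 mm higher); turned as the chassis. The hole and the bush under it are 9 mm deep, open below
- control_board: Green circuit board 60 x 92 mm, up to 22 mm high, fixed on pillars in the chassis, its origin at chassis x = 0, y = -58 mm, z = 30 mm (underside). Not to be touched
- transformer_centre (a point): Loose toroidal transformer: yellow-brown wound ring, 66 mm across, 36 mm high, about 0.4 kg, with an upright 14 mm hole in its black middle. This point is on the hole's axis, half-way up. Side upright from 9 to 27 mm over the underside, shoulders rounded; flat top 48 mm across. A black strip with four solder tags, 34 mm wide, stands out at its -y side to 49 mm from the axis: grasp it across x
- transformer_tags (a point): Middle of the tag strip, 40 mm from the axis in the transformer's -y direction, half-way up. In the finished state it faces the circuit board: towards the chassis's -y
- clamp_plate_centre (a point): Loose round steel clamp plate with bonded black rubber underneath, 58 mm across its rim, 9 mm thick, with a 13 mm hole in the middle, 0.09 kg, lying flat on the bench, rubber down. This point is on the axis, half-way up (4.5 mm over its underside). It can be grasped across any diameter
- bolt_head (a point): Centre of the bolt's hexagon head: 17 mm across flats, 10 mm high. The bolt stands upright, head up, 34 mm deep in the middle hole (11 mm) of the wooden block. Shank 10 mm thick, 64 mm long under the head, with a tapered point; 0.06 kg. z runs along the bolt from point to head; opposite flats face directions 30, 90 and 150 degrees round z from x
- bolt_tip (a point): End of the bolt's point: 6 mm wide, widening to the full 10 mm within 6 mm; 69 mm below the centre of the head
- bolt_block: Wooden block with three holes in a row along its y, 46 (x) x 84 (y) x 44 (high) mm, fixed to the bench; the bolt stands in the middle hole, the others are empty. Origin under its middle
- multimeter: Black and grey multimeter 150 x 78 x 46 mm, bystander, origin under its middle, long along its x
- side_cutters: Side cutters with red grips 66 x 115 x 15 mm, bystander behind the chassis, origin under the middle
- spanner: Steel spanner 177 mm long, 5 mm thick, bystander near the front edge, long along its y
- insulating_tape: Black roll of tape, 60 mm across, 18 mm high, bystander, origin under its middle
Not all that is in view belongs to the job. Leave any turquoise look-alike of the part that bears transformer_centre alone.

How it is judged:
At the end, for the whole second after the job is handed in: Transformer flat on the pad, within 4.5 mm of the hole's axis, tags facing the board within 40 degrees; plate flat on it within 5 mm of the axis; bolt upright through plate, transformer and floor, point over 13 mm below the floor's top and within 3 mm of the axis, head seated within 2 mm (horizontal distance between transformer_centre and mount_hole below 0.0045 m and z of transformer_centre in the frame of chassis between 0.0425 and 0.0475 m and angle between each of transformer_centre, clamp_plate_centre's own z axis and vertical below 0.06 rad and y of transformer_tags in the frame of chassis below 0.0305 m and horizontal distance between clamp_plate_centre and mount_hole below 0.005 m and z of clamp_plate_centre in the frame of chassis between 0.065 and 0.07 m and horizontal distance between bolt_tip and mount_hole below 0.003 m and angle between bolt_head's own z axis and vertical below 0.08 rad and z of bolt_tip in the frame of mount_hole below -0.013 m and z of bolt_head in the frame of clamp_plate_centre below 0.0115 m); the robot touches nothing.
It fails at once if the transformer is dropped on the chassis (faster than 0.45 m/s within 8 mm of the pad, as after a fall of over 1 cm) (linear speed of transformer above 0.45 m/s and horizontal distance between transformer_centre and mount_hole below 0.04 m and z of transformer_centre in the frame of chassis below 0.053 m).
It fails at once if something touches the circuit board (over 0.5 N) (contact force between anything else and control_board above 0.5 N).
It fails at once if the multimeter, side cutters, spanner or tape is moved by more than 25 mm (distance of any of multimeter, side_cutters, spanner, insulating_tape from where it was at the start of the episode above 0.025 m).
It also fails if it takes over 66 s, if anything falls off the work surface, if the arm or the gripper's body presses on something with over 40 N, if the wrist force passes 120 N, or if a joint passes its speed limit or range.

ROBOT

A 6-joint arm with a two-finger parallel gripper is mounted at the origin on a cart in front of the work surface, level with it; the furniture and walls round the work are solid. World frame = base frame: x ahead of the robot, y to its left, z up, the work surface at z = 0. Lengths are in m, angles in rad, forces in N, time in s.
With the tool pointing down it reaches from about 0.35 to 0.85 m from the base axis. Payload 8.1 kg.
Tool frame: the origin (TCP) lies on the mounting face of the last link; the fingertips stand 186 mm ahead of it and the grasp point (between the pads) lies 167 mm ahead of it; z points along the fingers, y is the line along which they close (so a half turn about z gives the same grasp; the last joint's range is limited). The gripper opens to 93 mm and grips with 3 to 60 N. Pads are 15 mm wide; open, the fingers measure 128 mm over their backs; the gripper's body (75 mm by 188 mm) begins 65 mm behind the grasp point.
Start: joints at [1.029, 0.13, 1.488, -0, 1.523, -0.085], TCP at [0.265, 0.538, 0.405] pointing down, gripper open.
Joint ranges: [-2.96, 2.96], [-0.89, 2.26], [0.02, 2.5], [-1.34, 4.48], [0, 2.73], [-2.66, 2.66]. Speed limits (rad/s): [2.39, 2.39, 2.79, 3.14, 3.14, 3.14].

INTERFACE

Orientations are given as a rotation vector (axis times angle).
In Python, from plant import * gives the robot as it stands. The module is installed in compiled form; this text tells all that it offers.
- The arm moves only by the tool arm_command, never from a script. Its argument "increments" is a list of rows, each a list of 6 numbers: the shift along the tool's x, y, z in units of 0.2 m (1.0 is 0.2 m), then the turn, a rotation vector about the tool's x, y, z in units of pi rad (1.0 is pi rad). A call has exactly 5 rows; each row is the pose to reach, as a shift and turn from the pose commanded when the call began, along the tool's axes at that moment, turning the shorter way round; what a row does not reach only later rows make up. A row lasts 1/8 s, in which the tool goes at most 62.5 mm and 10.7 degrees, less where a joint would pass 70% of its speed; a pose out of reach is approached as far as the arm can. A call with a number of a shift or a turn outside -1 to 1 is refused whole. A call with a gripper value outside its range is refused whole. "fingers" is the closure, from -1 (fully open) to 1 (shut), set as the call begins (left out, the last holds). The fingers move at their own pace and stop on an object; "force" is the grip in N (left out, the last holds). Time passes only in rows, so rows that repeat a pose let the fingers close, or fill a call up. It gives the time, the measured TCP pose, the force, the opening and the grip force at its end, in the units of the state.
- read_state(): the state, without advancing time (a new reading comes with each control period).
- read_camera(name): name is "scene" or "side" or "wrist"; returns a dict with "image" (420x560x3 uint8, red, green, blue), "fx", "fy", "cx", "cy" (pixels), "T" (4x4, takes a point from camera to world coordinates). Camera axes: x right, y down, z forward; pixel columns grow to the right and rows downward; lengths in m; the calibration is good to about 2 mm. A picture is of the moment at which its call begins. There is no depth.
- close_job(): hands the job in; it is judged then, once.
The state is a dict: "t": time; "q": joint angles; "dq": joint speeds; "joint_torque": joint torques, N m; "tool_pos": TCP position; "orientation": TCP orientation; "force": force on the tool from outside, world axes, zero at the start; "wrist_torque": the same for the moment, N m; "opening": finger opening in m; "gripper_force": force on a finger pad.
Only numpy, scipy, OpenCV 4.12 (cv2) and the standard library are available. Lean on these libraries where they do the work, as an engineer would, in place of code of your own. Each camera call takes 0.05 s, during which the arm holds its last target. There are 200 camera calls.

## Working session

There is one attempt and no reset: what is moved stays moved. The work goes in short steps, Python scripts to look and compute and a tool call to move; the robot and the scene stay as the last step left them, time stands still between calls to the robot, and variables do not carry over. Pictures are saved under pics/ and viewed, at most 10 in all, crops included, and the job is handed in when it is done.

Besides the shell and the picture viewer there is one more tool, called after "Request:" as name(argument=value, ...), one argument or row to a line, values as JSON. arm_command: Moves the arm, as the interface text tells. Shifts and turns lie within -1 to 1; 1 stands for 0.2 m of shift or pi rad of turn. Its arguments: {"type":"object","properties":{"increments":{"type":"array","items":{"type":"array","items":{"type":"number","minimum":-1,"maximum":1}}},"fingers":{"type":"number"},"force":{"type":"number"}},"required":["increments"]}

```bash
mkdir -p pics
cat > h.py <<'E'
from plant import *
import numpy as np, cv2
from scipy.spatial.transform import Rotation as R
def ray(c,u,v):
    d=c["T"][:3,:3]@np.array([(u-c["cx"])/c["fx"],(v-c["cy"])/c["fy"],1.]); return c["T"][:3,3],d
def onz(c,u,v,z):
    o,d=ray(c,u,v); return o+d*(z-o[2])/d[2]
def proj(c,p):
    q=np.linalg.inv(c["T"])@np.r_[p,1]; return np.array([c["fx"]*q[0]/q[2]+c["cx"],c["fy"]*q[1]/q[2]+c["cy"]])
def save(c,n): cv2.imwrite("pics/"+n+".png",c["image"][:,:,::-1])
E
python3 - <<'E'
from h import *
a=read_camera("scene");b=read_camera("side")
im=np.vstack([a["image"],b["image"]])
save(a,"s0");save(b,"d0")
np.save("s.npy",a,allow_pickle=True);np.save("d.npy",b,allow_pickle=True)
for c in (a,b): print(c["fx"],c["cx"],c["cy"],np.round(c["T"],3).tolist())
print(read_state())
E
```

```text
396.80566597817347 280.94288094853823 210.17294785386233 [[0.751, -0.293, 0.592, -0.141], [-0.66, -0.36, 0.659, -0.817], [0.02, -0.886, -0.464, 0.62], [0.0, 0.0, 0.0, 1.0]]
477.8798369427594 286.99076519104585 210.34262561588045 [[-0.994, -0.036, 0.106, 0.422], [-0.109, 0.527, -0.843, 0.898], [-0.026, -0.849, -0.527, 0.668], [0.0, 0.0, 0.0, 1.0]]
{'t': 0.1, 'q': array([ 1.02859936e+00,  1.31050577e-01,  1.48916897e+00, -7.06614934e-06,
        1.52300606e+00, -8.54215268e-02]), 'dq': array([-0.00058575, -0.00161922, -0.0014116 , -0.00043675,  0.00016591,
       -0.0003206 ]), 'joint_torque': array([ 1.20951725e-03, -5.61344719e+01, -4.93092155e+01,  7.69305881e-02,
        2.92503519e-02, -1.47733990e-04]), 'tool_pos': array([0.26451794, 0.53831078, 0.40381382]), 'orientation': array([-7.11166501e-01, -3.05952871e+00,  2.44281140e-03]), 'force': array([-0.23999635,  0.18178474,  0.08193119]), 'wrist_torque': array([ 0.00227247, -0.00414331,  0.01831751]), 'gripper_force': 0.0, 'opening': 0.0928987846439341}
```

View pics/s0.png

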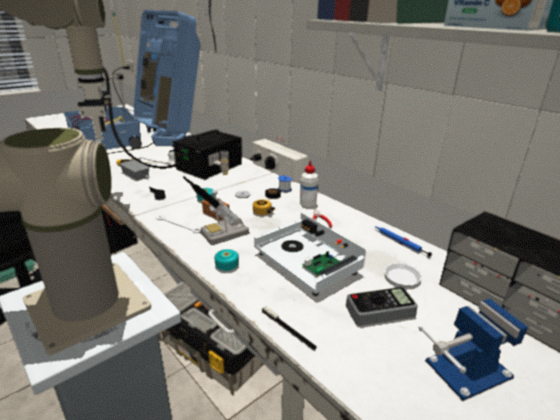

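View pics/d0.png

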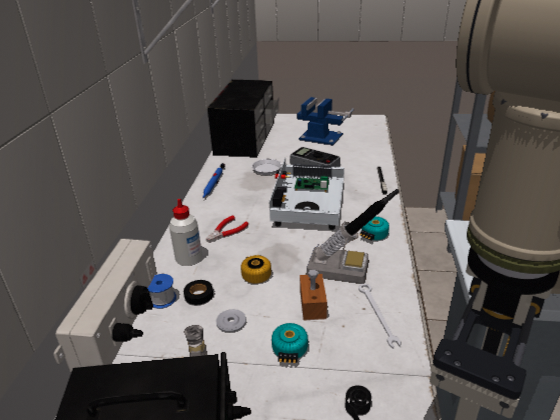

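Scene view: the chassis is at (310,255) and the yellow-brown ring at (262,208). Side view candidates for the transformer:
- Yellow ring (256,268): this is the one.
- Turquoise rings (290,340) and (375,228): look-alikes, leave alone.

For the other parts, the plate is the grey ring at (231,320), not the tape (198,292) or the silver ring (266,167). The bolt is in the block at (313,280). Next is one close crop to check.

Run:
```python
from h import *
b=np.load("d.npy",allow_pickle=True).item()
im=b["image"][:,:,::-1]
cr=cv2.resize(im[140:365,170:400],None,fx=2.6,fy=2.6,interpolation=cv2.INTER_CUBIC)
cv2.imwrite("pics/c1.png",cr)
for n,u,v,z in [("xf top",257,262,.036),("plate",231,320,.009),("bolthead",313,275,.08),("pad",307,208,.027),("tape",198,292,.018),("blocktop",313,289,.044)]:
    print(n,np.round(onz(b,u,v,z),3))
```

```text
xf top [0.591 0.101 0.036]
plate [0.619 0.248 0.009]
bolthead [0.465 0.188 0.08 ]
pad [ 0.501 -0.141  0.027]
tape [0.7   0.185 0.018]
blocktop [0.465 0.187 0.044]
```

View pics/c1.png

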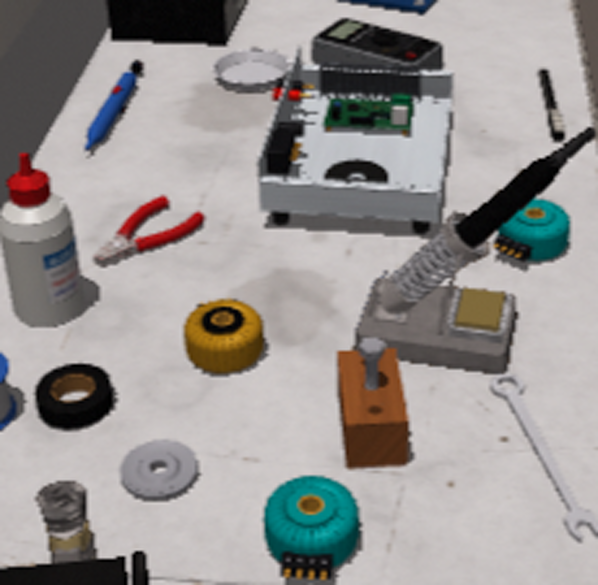

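Close crop: the yellow ring at (225,335) in the crop has a black centre and no tags visible, so they point away. The plate is the grey washer at (160,468), and the bolt head is at (374,347) in the block. The turquoise rings are look-alikes.

```bash
cat >> h.py <<'E'
def pose(s=None):
    s=s or read_state(); return np.array(s["tool_pos"]),R.from_rotvec(s["orientation"])
def down(yaw): # yaw deg of tool y axis in world, z down
    a=np.radians(yaw); y=np.array([np.cos(a),np.sin(a),0]); z=np.array([0,0,-1.]); x=np.cross(y,z)
    return R.from_matrix(np.c_[x,y,z])
def plan(p,yaw,start=None):
    """prints increment from start (pos,R) to TCP p, yaw; returns new start"""
    p0,r0=start or pose(); r1=down(yaw); p=np.array(p,float)
    print(np.round(np.r_[r0.inv().apply(p-p0)/.2,(r0.inv()*r1).as_rotvec()/np.pi],3).tolist()); return p,r1
def yawnow():
    y=pose()[1].as_matrix()[:,1]; return np.degrees(np.arctan2(y[1],y[0]))
E
python3 - <<'E'
from h import *
c=read_camera("wrist");p,r=pose()
T=np.eye(4);T[:3,:3]=r.as_matrix();T[:3,3]=p
print(c["fx"],np.round(np.linalg.inv(T)@c["T"],3).tolist(),yawnow())
s=plan([.57,.17,.42],30)
a=np.load("s.npy",allow_pickle=True).item();b=np.load("d.npy",allow_pickle=True).item()
def tri(p,q):
    o,d=ray(a,*p);e,f=ray(b,*q);t=np.linalg.lstsq(np.c_[d,-f],e-o,rcond=None)[0];return np.round([o+d*t[0],e+f*t[1]],3).tolist()
print("irontip",tri((185,179),(398,190)))
E
```

```text
360.26827495781396 [[-0.0, -0.956, -0.292, 0.081], [1.0, 0.0, -0.001, -0.0], [0.001, -0.292, 0.956, 0.019], [0.0, 0.0, 0.0, 1.0]] 63.82780337039548
[-2.183, -0.979, -0.079, -0.0, 0.0, 0.188]
irontip [[0.31, 0.065, 0.204], [0.307, 0.066, 0.203]]
```

Request:
arm_command(
  increments=[
    [-0.3, -0.15, -0.02, 0, 0, 0],
    [-0.6, -0.29, -0.03, 0, 0, 0],
    [-0.9, -0.44, -0.04, 0, 0, 0],
    [-1, -0.49, -0.04, 0, 0, 0],
    [-1, -0.49, -0.04, 0, 0, 0],
  ],
  fingers=-1,
)

```text
t: 0.78
tool_pos: [0.4023, 0.3604, 0.4126]
orientation: [0.717, 3.059, -0.001]
force: [-0.8, 0.2, -1.1]
opening: 0.0929
gripper_force: 0.0
```

Request:
arm_command(
  increments=[
    [-0.3, -0.15, -0.02, 0, 0, 0.05],
    [-0.6, -0.29, -0.03, 0, 0, 0.1],
    [-0.9, -0.44, -0.04, 0, 0, 0.15],
    [-1, -0.49, -0.04, 0, 0, 0.188],
    [-1, -0.49, -0.04, 0, 0, 0.188],
  ],
)

```text
t: 1.4
tool_pos: [0.5381, 0.1851, 0.4202]
orientation: [-1.575, -2.717, 0.001]
force: [-0.1, 1.2, 0.4]
opening: 0.0929
gripper_force: 0.0
```

Run:
```python
from h import *
c=read_camera("wrist");save(c,"w1");np.save("w1.npy",c,allow_pickle=True)
print(pose()[0],yawnow())
```

```text
[0.53730659 0.18628657 0.42022967] 29.97411764404966
```

View pics/w1.png

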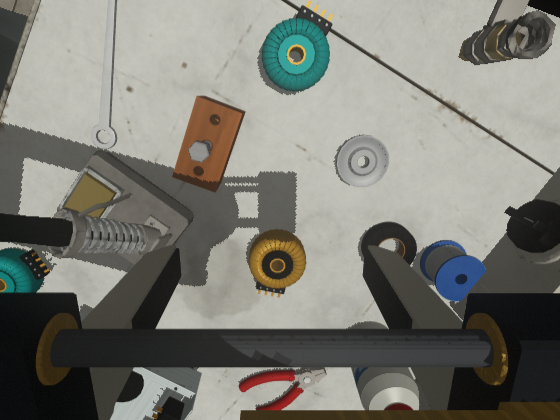

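Wrist view: the yellow ring is at (277,265) with its tags below at (268,291). The plate hole is at (364,160), the bolt head at (200,151) and the block around (208,143).

Run:
```python
from h import *
c=np.load("w1.npy",allow_pickle=True).item(); im=c["image"]; hsv=cv2.cvtColor(im,cv2.COLOR_RGB2HSV)
def blob(m,roi):
    k=np.zeros(m.shape,np.uint8);x0,y0,x1,y1=roi;k[y0:y1,x0:x1]=m[y0:y1,x0:x1]
    n,l,s,ct=cv2.connectedComponentsWithStats(k);i=1+np.argmax(s[1:,4]);cs,_=cv2.findContours((l==i).astype(np.uint8),0,2)
    return max(cs,key=cv2.contourArea),s[i]
y=cv2.inRange(hsv,(12,90,60),(30,255,255))
k,s=blob(y,(230,215,320,300)); print("ring",cv2.minEnclosingCircle(k),s)
(u,v),r=cv2.minEnclosingCircle(k); print(onz(c,u,v,.02))
dark=cv2.inRange(im,(0,0,0),(75,60,50))
k,s=blob(dark,(255,240,300,284)); print("black mid",cv2.minEnclosingCircle(k),s); (u,v),_=cv2.minEnclosingCircle(k); pc=onz(c,u,v,.036);print(pc)
k,s=blob(dark,(250,282,290,300)); m=cv2.moments(k); print("tags",s,cv2.minAreaRect(k))
(u,v)=cv2.minAreaRect(k)[0]
for z in (.012,.02,.03): 
    pt=onz(c,u,v,z);print(z,pt,np.degrees(np.arctan2(*(pt-pc)[1::-1])))
# plate
pl=cv2.inRange(hsv,(0,0,60),(180,40,205)); 
k,s=blob(pl,(325,125,400,200)); e=cv2.fitEllipse(k); print("plate",e,s,onz(c,*e[0],.007))
cr=cv2.resize(im[125:300,180:410],None,fx=3.4,fy=3.4,interpolation=cv2.INTER_CUBIC)[:,:,::-1]
cv2.imwrite("pics/c2.png",cr)
print("bolt",onz(c,200,149,.085))
```

```text
ring ((276.6284484863281, 258.6590881347656), 29.703838348388672) [ 249  229   57   60 1991]
[0.59362889 0.0991249  0.02      ]
black mid ((277.0, 264.5), 15.66055965423584) [262 250  31  29 533]
[0.5935515  0.09969384 0.036     ]
tags [256 282  29  11 110] ((269.7413024902344, 288.0779113769531), (28.160337448120117, 6.806711196899414), 13.495734214782715)
0.012 [0.60800447 0.05769256 0.012     ] -71.01125843199293
0.02 [0.60574103 0.06175723 0.02      ] -72.18710507688596
0.03 [0.60291173 0.06683808 0.03      ] -74.0983528130298Traceback (most recent call last):
  File "<stdin>", line 18, in <module>
cv2.error: OpenCV(4.12.0) /io/opencv/modules/imgproc/src/shapedescr.cpp:361: error: (-201:Incorrect size of input array) There should be at least 5 points to fit the ellipse in function 'fitEllipseNoDirect'
```

Run:
```python
from h import *
s=plan([.5,-.12,.42],0)
plan([.594,.0995,.26],17,s)
```

```text
[-1.233, -0.927, 0.001, -0.0, -0.0, 0.167]
[1.097, 0.47, 0.8, 0.0, 0.0, -0.094]
```

Request:
arm_command(
  increments=[
    [-0.25, -0.19, 0, 0, 0, 0.033],
    [-0.5, -0.37, 0, 0, 0, 0.066],
    [-0.75, -0.56, 0, 0, 0, 0.1],
    [-1, -0.75, 0, 0, 0, 0.133],
    [-1, -0.927, 0, 0, 0, 0.167],
  ],
)

```text
t: 2.08
tool_pos: [0.4762, -0.0808, 0.4205]
orientation: [-2.226, -2.217, 0.0]
force: [-0.8, -0.5, 1.4]
opening: 0.0926
gripper_force: 0.0
```

Request:
arm_command(
  increments=[
    [0, 0, 0, 0, 0, 0],
    [0, 0, 0, 0, 0, 0],
    [0, 0, 0, 0, 0, 0],
    [0, 0, 0, 0, 0, 0],
    [0, 0, 0, 0, 0, 0],
  ],
)

```text
t: 2.7
tool_pos: [0.4768, -0.0793, 0.4206]
orientation: [-2.221, -2.221, 0.0]
force: [0.1, -0.4, 0.5]
opening: 0.0931
gripper_force: 0.0
```

Run:
```python
from h import *
c=read_camera("wrist");save(c,"w2");np.save("w2.npy",c,allow_pickle=True)
print(pose()[0],yawnow())
```

```text
[ 0.47673867 -0.07940465  0.42062964] -0.025674327243720624
```

View pics/w2.png

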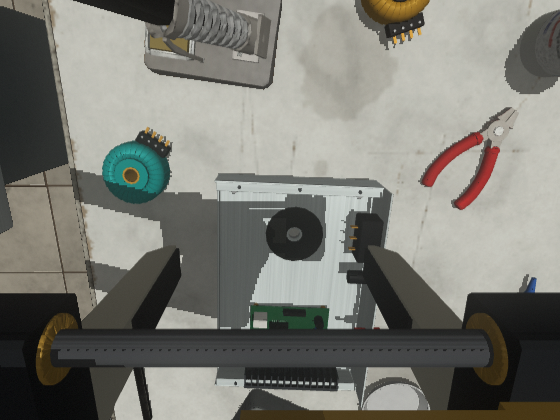

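Wrist view: the pad with its hole is at (295,234), plugs at (360,235), the board at (290,317), and the chassis is nearly square to the axes (about -2°).

Run:
```python
from h import *
c=np.load("w2.npy",allow_pickle=True).item(); im=c["image"]; g=cv2.cvtColor(im,cv2.COLOR_RGB2GRAY)
m=np.zeros_like(g);m[200:268,258:330]=(g[200:268,258:330]<75)*255
cs,_=cv2.findContours(cv2.morphologyEx(m,cv2.MORPH_CLOSE,np.ones((9,9))),0,2);k=max(cs,key=cv2.contourArea)
e=cv2.fitEllipse(k);print(e,onz(c,*e[0],.027))
ins=np.zeros_like(g);ins[222:247,282:308]=(g[222:247,282:308]>90)*255
cs,_=cv2.findContours(ins,0,2);k=max(cs,key=cv2.contourArea);print(cv2.minEnclosingCircle(k),onz(c,*cv2.minEnclosingCircle(k)[0],.025))
b=np.load("d.npy",allow_pickle=True).item();print("side",onz(b,307,207,.027))
print("plug",onz(c,345,235,.05),"board yaw",onz(c,250,303,.03),onz(c,328,306,.03))
s=plan([.594,.0995,.26],17); s=plan([.594,.0995,.167+.022],17,s)
```

```text
((293.9794006347656, 233.36477661132812), (52.817771911621094, 56.83254623413086), 83.89452362060547) [ 0.50206809 -0.14735169  0.027     ]
((295.0, 240.0), 9.999999747378752e-05) [ 0.50349557 -0.15617434  0.025     ]
side [ 0.50150332 -0.146173    0.027     ]
plug [ 0.55404392 -0.14004292  0.05      ] board yaw [ 0.45165423 -0.23411273  0.03      ] [ 0.54368754 -0.23817442  0.03      ]
[0.895, 0.586, 0.803, -0.0, -0.0, -0.095]
[0.0, 0.0, 0.355, 0.0, 0.0, 0.0]
```

Request:
arm_command(
  increments=[
    [0.25, 0.16, 0.1, 0, 0, -0.025],
    [0.5, 0.33, 0.25, 0, 0, -0.05],
    [0.7, 0.46, 0.45, 0, 0, -0.075],
    [0.895, 0.586, 0.65, 0, 0, -0.095],
    [0.895, 0.586, 0.803, 0, 0, -0.095],
  ],
)

```text
t: 3.38
tool_pos: [0.5946, 0.1019, 0.2578]
orientation: [-1.862, -2.529, 0.0]
force: [-0.1, -0.3, -0.1]
opening: 0.0929
gripper_force: 0.0
```

Request:
arm_command(
  increments=[
    [0, 0, 0, 0, 0, 0],
    [0, 0, 0, 0, 0, 0],
    [0, 0, 0, 0, 0, 0],
    [0, 0, 0, 0, 0, 0],
    [0, 0, 0, 0, 0, 0],
  ],
)

```text
t: 4.0
tool_pos: [0.5942, 0.0988, 0.2611]
orientation: [1.868, 2.525, 0.001]
force: [0.2, 0.3, -0.3]
opening: 0.0931
gripper_force: 0.0
```

Run:
```python
from h import *
c=read_camera("wrist");save(c,"w3");np.save("w3.npy",c,allow_pickle=True)
im=c["image"];hsv=cv2.cvtColor(im,cv2.COLOR_RGB2HSV)
p,r=pose();print(p,yawnow())
dark=cv2.inRange(im,(0,0,0),(75,60,50))
u0,v0=proj(c,[.594,.0995,.036]).astype(int);print(u0,v0)
k=np.zeros_like(dark);k[v0-35:v0+35,u0-35:u0+35]=dark[v0-35:v0+35,u0-35:u0+35]
cs,_=cv2.findContours(k,0,2);q=max(cs,key=cv2.contourArea);C,rad=cv2.minEnclosingCircle(q);pc=onz(c,*C,.036);print(C,rad,pc)
print("TCP in img",proj(c,p-[0,0,.224]))
```

```text
[0.59408732 0.09893529 0.26080257] 17.008152528720462
270 230
(271.0306091308594, 230.41836547851562) 29.90424156188965 [0.59410742 0.09967077 0.036     ]
TCP in img [270.64712076 231.9651137 ]
```

View pics/w3.png

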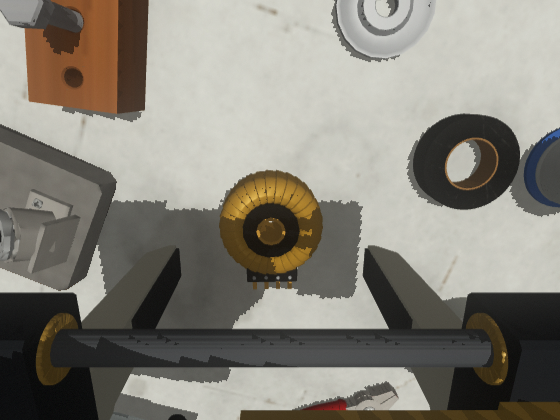

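The ring is centred at (271,230) with its tags straight below at (272,275), so it lines up with the fingers. Descending and gripping.

Request:
arm_command(
  increments=[
    [0.003, 0, 0.1, 0, 0, 0],
    [0.003, 0, 0.2, 0, 0, 0],
    [0.003, 0, 0.3, 0, 0, 0],
    [0.003, 0, 0.36, 0, 0, 0],
    [0.003, 0, 0.36, 0, 0, 0],
  ],
)

```text
t: 4.68
tool_pos: [0.5936, 0.0997, 0.1873]
orientation: [-1.868, -2.525, 0.001]
force: [0.2, 0.8, 1.1]
opening: 0.093
gripper_force: 0.0
```

Request:
arm_command(
  increments=[
    [0, 0, 0, 0, 0, 0],
    [0, 0, 0, 0, 0, 0],
    [0, 0, 0, 0, 0, 0],
    [0, 0, 0, 0, 0, 0],
    [0, 0, 0, 0, 0, 0],
  ],
  fingers=1,
  force=30,
)

```text
t: 5.3
tool_pos: [0.5938, 0.0997, 0.1881]
orientation: [1.868, 2.526, 0.0]
force: [0.5, -0.8, -1.0]
opening: 0.0654
gripper_force: 30.0
```

Request:
arm_command(
  increments=[
    [0, 0, -0.02, 0, 0, 0],
    [0, 0, -0.06, 0, 0, 0],
    [0, 0, -0.15, 0, 0, 0],
    [0, 0, -0.3, 0, 0, 0],
    [0, 0, -0.5, 0, 0, 0],
  ],
)

```text
t: 5.92
tool_pos: [0.5933, 0.0997, 0.2893]
orientation: [-1.867, -2.525, 0.001]
force: [1.1, -0.2, -5.0]
opening: 0.0654
gripper_force: 30.0
```

Run:
```python
from h import *
c=read_camera("wrist");save(c,"w4");np.save("w4.npy",c,allow_pickle=True)
im=c["image"];p,r=pose();print(p,yawnow(),read_state()["opening"])
dark=cv2.inRange(im,(0,0,0),(75,60,50))
z=p[2]-.189+.036
u0,v0=proj(c,[p[0],p[1],z]).astype(int);print(u0,v0)
k=np.zeros_like(dark);k[v0-38:v0+38,u0-38:u0+38]=dark[v0-38:v0+38,u0-38:u0+38]
cs,_=cv2.findContours(k,0,2);q=max(cs,key=cv2.contourArea);C,rad=cv2.minEnclosingCircle(q);print(C,rad,onz(c,*C,z)-p)
s=plan([.502,-.1475,.30],-2)
```

```text
[0.59555554 0.0999043  0.29685383] 17.034165242311246 0.06535114518563863
277 305
(276.5, 302.0692443847656) 49.25274658203125 [-0.00069671  0.00149453 -0.153     ]
[-1.046, -0.809, -0.021, 0.003, 0.0, 0.106]
```

Request:
arm_command(
  increments=[
    [-0.2, -0.16, -0.01, 0, 0, -0.01],
    [-0.4, -0.31, -0.02, 0, 0, -0.02],
    [-0.6, -0.47, -0.02, 0, 0, -0.03],
    [-0.8, -0.63, -0.02, 0, 0, -0.04],
    [-0.98, -0.77, -0.02, 0, 0, -0.05],
  ],
)

```text
t: 6.6
tool_pos: [0.5032, -0.1344, 0.2932]
orientation: [1.662, 2.664, 0.0]
force: [2.0, -0.2, -4.6]
opening: 0.0657
gripper_force: 30.0
```

Run:
```python
from h import *
c=np.load("w2.npy",allow_pickle=True).item(); g=cv2.cvtColor(c["image"],cv2.COLOR_RGB2GRAY)
print(g[222:250:2,264:328:2])
b=np.load("d.npy",allow_pickle=True).item(); g=cv2.cvtColor(b["image"],cv2.COLOR_RGB2GRAY)
print(g[198:216,288:326:2])
```

```text
[[ 89 191  81  40  40  39  40  41  39  41  40  36  36  37  37  36  36  38
   37  36  37  36  37  37  38  38  37  39  64  92  95 196]
 [ 89 188  46  41  39  39  41  39  40  42  40  35  35  36  34  37  35  36
   36  36  35  37  36  37  36  38  36  38  43  93  94 193]
 [ 87  89  35  39  39  39  39  42  38  40  39  36  36  35  36  35  36  35
   35  36  36  37  35  37  38  37  38  37  38  93  93 192]
 [ 87  75  35  34  39  40  40  40  39  40  41  34  35  83  83  85  83  67
   34  35  37  37  37  37  37  37  38  36  36  59  91 191]
 [ 88  45  33  34  33  34  40  40  40  41  39  34  87  87  88  87  86  86
   85  37  35  35  35  37  37  35  38  36  37  59  92 189]
 [ 87  36  33  35  34  33  39  38  38  37  38  41  87  85  86  86  84  86
   88  43  36  36  34  36  37  35  38  35  36  46  92 189]
 [ 89  36  34  32  32  33  39  40  41  39  39  52  84  85  84  86  86  69
   87  45  37  37  36  36  36  37  37  37  36  36  92 187]
 [ 86  42  31  32  34  32  40  38  41  40  39  56  89  67  71  71  63  73
   90  38  37  35  36  37  36  35  37  38  38  44  92 189]
 [ 88  53  31  32  33  39  39  38  4
[... 1521 characters left out ...]
  21  74 171 166  53  21  22  20  26 192 194
  195]
 [175 196 195 145  59  56  42  29  97  79 110  94  20  22  22  22 192 195
  195]
 [198 191 202 179 157 150 123  86  64  92  89  71  58  51  42  41 193 190
  193]
 [199 158 185 190 191 196 198 176 131 192 189 184 155 140 123 117 192 174
  193]
 [109 116 129 156 170 197 211 192 198 175 161 187 191 194 197 194 192 190
  188]
 [115 115 114 104 104 112 112 107 106 107 129 150 174 189 211 203 190 178
  157]
 [115 115 115 115 114 114 113 113 112 111 111 110 101  90 110 110 105 109
  121]
 [115 114 114 115 114 115 114 115 115 114 113 111 113 112 112 111 111 111
  110]
 [112 112 114 113 112 115 115 115 115 115 114 113 115 114 114 114 112 112
  113]]
```

Run:
```python
from h import *
c=np.load("w2.npy",allow_pickle=True).item();print(onz(c,294.6,234.3,.027))
print(pose()[0],yawnow())
s=plan([.5025,-.148,.225],26)
```

```text
[ 0.50278072 -0.14847149  0.027     ]
[ 0.50322419 -0.1343798   0.29321783] 26.072380594386853
[-0.059, -0.034, 0.341, 0.0, 0.0, 0.0]
```

Request:
arm_command(
  increments=[
    [-0.059, -0.034, 0.05, 0, 0, 0],
    [-0.059, -0.034, 0.13, 0, 0, 0],
    [-0.059, -0.034, 0.22, 0, 0, 0],
    [-0.059, -0.034, 0.3, 0, 0, 0],
    [-0.059, -0.034, 0.34, 0, 0, 0],
  ],
)

```text
t: 7.22
tool_pos: [0.5026, -0.1453, 0.222]
orientation: [-1.661, -2.663, 0.001]
force: [0.0, 0.3, -3.7]
opening: 0.0652
gripper_force: 30.0
```

Request:
arm_command(
  increments=[
    [0, 0, 0, 0, 0, 0],
    [0, 0, 0, 0, 0, 0],
    [0, 0, 0, 0, 0, 0],
    [0, 0, 0, 0, 0, 0],
    [0, 0, 0, 0, 0, 0],
  ],
)

```text
t: 7.85
tool_pos: [0.5031, -0.1465, 0.2244]
orientation: [1.664, 2.664, 0.0]
force: [0.2, -0.4, -5.1]
opening: 0.0655
gripper_force: 30.0
```

Run:
```python
from h import *
s=read_state();print(pose()[0],yawnow(),s["force"])
s=plan([.5027,-.1482,.2155],26)
c=read_camera("wrist");save(c,"w5")
```

```text
[ 0.50308729 -0.14648797  0.22440716] 26.020173352770687 [ 0.22760722 -0.43905246 -5.07278734]
[-0.007, -0.006, 0.045, 0.0, 0.0, 0.0]
```

View pics/w5.png

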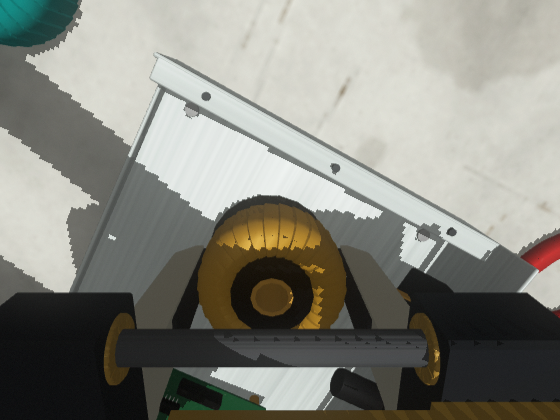

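The transformer is held upright over the pad: the ring is at (271,265) and the pad edge shows just behind it at (265,200). Lowering in small ramps.

Request:
arm_command(
  increments=[
    [-0.007, -0.003, 0.012, 0, 0, 0],
    [-0.007, -0.003, 0.024, 0, 0, 0],
    [-0.007, -0.003, 0.034, 0, 0, 0],
    [-0.007, -0.003, 0.042, 0, 0, 0],
    [-0.007, -0.003, 0.048, 0, 0, 0],
  ],
)

```text
t: 8.52
tool_pos: [0.5031, -0.1479, 0.215]
orientation: [-1.664, -2.664, 0.0]
force: [-8.4, 2.9, 10.9]
opening: 0.065
gripper_force: 30.0
```

Request:
arm_command(
  increments=[
    [0, 0, 0, 0, 0, 0],
    [0, 0, 0, 0, 0, 0],
    [0, 0, 0, 0, 0, 0],
    [0, 0, 0, 0, 0, 0],
    [0, 0, 0, 0, 0, 0],
  ],
)

```text
t: 9.15
tool_pos: [0.5032, -0.1479, 0.2151]
orientation: [1.664, 2.665, 0.0]
force: [-5.0, 2.0, 5.7]
opening: 0.0652
gripper_force: 30.0
```

Request:
arm_command(
  increments=[
    [0, 0, 0, 0, 0, 0],
    [0, 0, 0, 0, 0, 0],
    [0, 0, 0, 0, 0, 0],
    [0, 0, 0, 0, 0, 0],
    [0, 0, 0, 0, 0, 0],
  ],
  fingers=-0.55,
)

```text
t: 9.78
tool_pos: [0.5031, -0.1479, 0.2145]
orientation: [1.664, 2.665, -0.0]
force: [0.5, -0.3, -0.0]
opening: 0.0722
gripper_force: 0.0
```

Request:
arm_command(
  increments=[
    [0, 0, -0.03, 0, 0, 0],
    [0, 0, -0.08, 0, 0, 0],
    [0, 0, -0.15, 0, 0, 0],
    [0, 0, -0.3, 0, 0, 0],
    [0, 0, -0.45, 0, 0, 0],
  ],
)

```text
t: 10.4
tool_pos: [0.5031, -0.1479, 0.3064]
orientation: [1.664, 2.664, 0.0]
force: [0.5, -1.1, 0.4]
opening: 0.0719
gripper_force: 0.0
```

Request:
arm_command(
  increments=[
    [0, 0, -0.2, 0, 0, 0],
    [0, 0, -0.4, 0, 0, 0],
    [0, 0, -0.6, 0, 0, 0],
    [0, 0, -0.6, 0, 0, 0],
    [0, 0, -0.6, 0, 0, 0],
  ],
)

```text
t: 11.02
tool_pos: [0.5029, -0.1479, 0.4248]
orientation: [1.664, 2.664, 0.0]
force: [0.7, -0.3, -0.9]
opening: 0.0716
gripper_force: 0.0
```

Run:
```python
from h import *
c=read_camera("wrist");save(c,"w6");np.save("w6.npy",c,allow_pickle=True)
im=c["image"];p,r=pose();print(p,yawnow())
dark=cv2.inRange(im,(0,0,0),(75,60,50))
u0,v0=proj(c,[.503,-.148,.063]).astype(int);print(u0,v0)
k=np.zeros_like(dark);k[v0-30:v0+30,u0-30:u0+30]=dark[v0-30:v0+30,u0-30:u0+30]
cs,_=cv2.findContours(k,0,2);q=max(cs,key=cv2.contourArea);C,rad=cv2.minEnclosingCircle(q);print(C,rad,onz(c,*C,.063))
s=plan([.60,.18,.38],60)
w=np.load("w1.npy",allow_pickle=True).item();print("plate",onz(w,363.5,160.5,.007),"bolt",onz(w,200,151,.088))
```

```text
[ 0.50277532 -0.14779846  0.42383137] 26.024558115751667
271 180
(271.527099609375, 180.83665466308594) 18.01490020751953 [ 0.50332939 -0.14842711  0.063     ]
[1.259, 1.156, 0.219, -0.0, -0.0, -0.189]
plate [0.62062801 0.2442715  0.007     ] bolt [0.46730322 0.18282383 0.088     ]
```

Run:
```python
from h import *
s=plan([.6206,.2443,.28],26)
```

```text
[1.503, 1.39, 0.719, -0.0, -0.0, 0.0]
```

Request:
arm_command(
  increments=[
    [0.2, 0.19, 0, 0, 0, 0],
    [0.4, 0.37, 0.05, 0, 0, 0],
    [0.6, 0.55, 0.1, 0, 0, 0],
    [0.8, 0.74, 0.2, 0, 0, 0],
    [1, 0.92, 0.3, 0, 0, 0],
  ],
  fingers=-1,
)

```text
t: 11.7
tool_pos: [0.5804, 0.1143, 0.3624]
orientation: [-1.663, -2.663, 0.002]
force: [1.2, 0.2, -0.4]
opening: 0.0933
gripper_force: 0.0
```

Request:
arm_command(
  increments=[
    [0.2, 0.19, 0.1, 0, 0, 0],
    [0.4, 0.37, 0.2, 0, 0, 0],
    [0.5, 0.47, 0.3, 0, 0, 0],
    [0.503, 0.47, 0.4, 0, 0, 0],
    [0.503, 0.47, 0.419, 0, 0, 0],
  ],
)

```text
t: 12.32
tool_pos: [0.6197, 0.2433, 0.2772]
orientation: [-1.662, -2.662, 0.007]
force: [-0.1, -1.0, 0.4]
opening: 0.0932
gripper_force: 0.0
```

Request:
arm_command(
  increments=[
    [0, 0, 0, 0, 0, 0],
    [0, 0, 0, 0, 0, 0],
    [0, 0, 0, 0, 0, 0],
    [0, 0, 0, 0, 0, 0],
    [0, 0, 0, 0, 0, 0],
  ],
)

```text
t: 12.95
tool_pos: [0.621, 0.2442, 0.281]
orientation: [1.664, 2.664, 0.0]
force: [0.5, 0.7, -0.1]
opening: 0.0931
gripper_force: 0.0
```

Run:
```python
from h import *
c=read_camera("wrist");save(c,"w7");np.save("w7.npy",c,allow_pickle=True)
p,r=pose();print(p,yawnow(),proj(c,[.6206,.2443,.009]))
```

```text
[0.62098857 0.24417878 0.28087224] 26.027706722576944 [270.9191443  207.90583025]
```

View pics/w7.png

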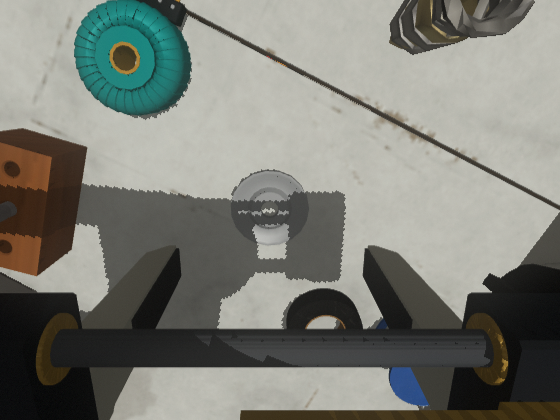

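The plate is centred at (270,207) between the fingers, and the tape at (325,318) is clear of them. Descending.

Request:
arm_command(
  increments=[
    [0.005, 0, 0.12, 0, 0, 0],
    [0.005, 0, 0.25, 0, 0, 0],
    [0.005, 0, 0.36, 0, 0, 0],
    [0.005, 0, 0.43, 0, 0, 0],
    [0.005, 0, 0.463, 0, 0, 0],
  ],
)

```text
t: 13.62
tool_pos: [0.6203, 0.245, 0.1871]
orientation: [-1.664, -2.664, 0.001]
force: [-0.7, 0.1, -0.5]
opening: 0.0928
gripper_force: 0.0
```

Request:
arm_command(
  increments=[
    [0, 0, 0, 0, 0, 0],
    [0, 0, 0, 0, 0, 0],
    [0, 0, 0, 0, 0, 0],
    [0, 0, 0, 0, 0, 0],
    [0, 0, 0, 0, 0, 0],
  ],
  fingers=1,
  force=20,
)

```text
t: 14.25
tool_pos: [0.6207, 0.2451, 0.1887]
orientation: [1.664, 2.664, 0.001]
force: [-1.0, -0.9, 2.5]
opening: 0.0573
gripper_force: 20.0
```

Request:
arm_command(
  increments=[
    [0, 0, -0.02, 0, 0, 0],
    [0, 0, -0.1, 0, 0, 0],
    [0, 0, -0.25, 0, 0, 0],
    [0, 0, -0.45, 0, 0, 0],
    [0, 0, -0.6, 0, 0, 0],
  ],
)

```text
t: 14.88
tool_pos: [0.6209, 0.2452, 0.3115]
orientation: [1.663, 2.663, 0.003]
force: [0.2, -0.3, -0.4]
opening: 0.057
gripper_force: 20.0
```

Request:
arm_command(
  increments=[
    [0, 0, 0, 0, 0, 0],
    [0, 0, 0, 0, 0, 0],
    [0, 0, 0, 0, 0, 0],
    [0, 0, 0, 0, 0, 0],
    [0, 0, 0, 0, 0, 0],
  ],
)

```text
t: 15.5
tool_pos: [0.6204, 0.245, 0.3073]
orientation: [-1.664, -2.664, 0.002]
force: [-0.4, -0.5, -0.8]
opening: 0.0569
gripper_force: 20.0
```

Run:
```python
from h import *
c=read_camera("wrist");save(c,"w8");np.save("w8.npy",c,allow_pickle=True)
p,r=pose();print(p,yawnow(),read_state()["opening"])
print([proj(c,p-[0,0,.188-z]).round(1) for z in (0,.009)])
im=c["image"][150:330,170:380]
cv2.imwrite("pics/c8.png",cv2.resize(im,None,fx=3,fy=3)[:,:,::-1])
plan([.5030,-.1484,.32],26)
```

```text
[0.62044749 0.24504704 0.30754343] 26.03065118345017 0.05701783582100665
[array([272. , 258.5]), array([272. , 266.6])]
[-1.51, -1.391, -0.061, -0.0, -0.0, 0.0]
```

View pics/c8.png

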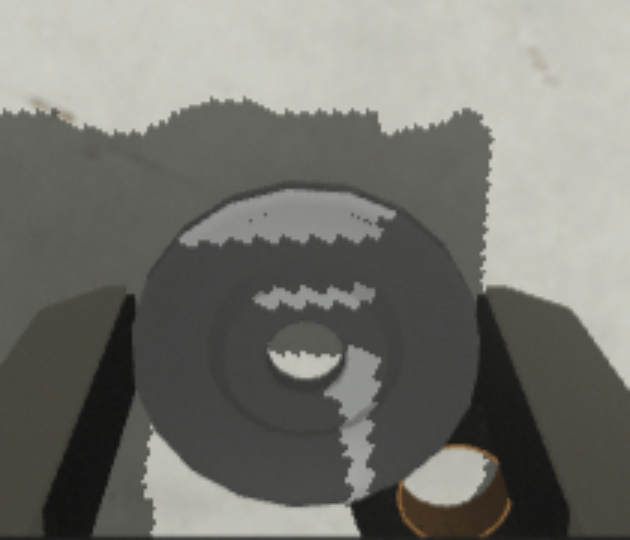

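The plate is held level, with its hole at crop (306,350), i.e. pixel (272,267), right on the grasp axis. Carrying it over the transformer.

Request:
arm_command(
  increments=[
    [-0.2, -0.19, -0.1, 0, 0, 0],
    [-0.4, -0.37, -0.15, 0, 0, 0],
    [-0.6, -0.55, -0.15, 0, 0, 0],
    [-0.8, -0.74, -0.15, 0, 0, 0],
    [-1, -0.92, -0.15, 0, 0, 0],
  ],
)

```text
t: 16.18
tool_pos: [0.5422, -0.0169, 0.3383]
orientation: [1.664, 2.664, 0.0]
force: [-0.1, -0.4, -0.8]
opening: 0.0571
gripper_force: 20.0
```

Request:
arm_command(
  increments=[
    [-0.2, -0.19, 0, 0, 0, 0],
    [-0.4, -0.37, 0, 0, 0, 0],
    [-0.5, -0.47, 0.1, 0, 0, 0],
    [-0.51, -0.47, 0.2, 0, 0, 0],
    [-0.51, -0.471, 0.25, 0, 0, 0],
  ],
)

```text
t: 16.8
tool_pos: [0.5026, -0.1487, 0.287]
orientation: [-1.665, -2.663, 0.0]
force: [-0.7, -0.3, -0.5]
opening: 0.0572
gripper_force: 20.0
```

Request:
arm_command(
  increments=[
    [0, 0, 0, 0, 0, 0],
    [0, 0, 0, 0, 0, 0],
    [0, 0, 0, 0, 0, 0],
    [0, 0, 0, 0, 0, 0],
    [0, 0, 0, 0, 0, 0],
  ],
)

```text
t: 17.42
tool_pos: [0.5032, -0.1483, 0.2884]
orientation: [1.664, 2.664, 0.0]
force: [0.1, -0.4, -1.2]
opening: 0.0569
gripper_force: 20.0
```

Run:
```python
from h import *
print(pose()[0],yawnow(),read_state()["force"])
plan([.5030,-.1484,.2512],26)
```

```text
[ 0.50318989 -0.14830937  0.28840944] 26.03616811772896 [ 0.12990452 -0.36862274 -1.20290495]
[0.0, -0.001, 0.186, 0.0, 0.0, 0.0]
```

Request:
arm_command(
  increments=[
    [0, 0, 0.06, 0, 0, 0],
    [0, 0, 0.11, 0, 0, 0],
    [0, 0, 0.15, 0, 0, 0],
    [0, 0, 0.17, 0, 0, 0],
    [0, 0, 0.18, 0, 0, 0],
  ],
)

```text
t: 18.05
tool_pos: [0.503, -0.1484, 0.2518]
orientation: [-1.664, -2.664, 0.0]
force: [-0.5, 1.1, -1.1]
opening: 0.0573
gripper_force: 20.0
```

Request:
arm_command(
  increments=[
    [0, 0, 0.002, 0, 0, 0],
    [0, 0, 0.004, 0, 0, 0],
    [0, 0, 0.006, 0, 0, 0],
    [0, 0, 0.006, 0, 0, 0],
    [0, 0, 0.006, 0, 0, 0],
  ],
)

```text
t: 18.68
tool_pos: [0.5033, -0.1484, 0.2516]
orientation: [1.664, 2.664, 0.0]
force: [-2.4, 0.4, 6.4]
opening: 0.0571
gripper_force: 20.0
```

Contact on top of the transformer at about 7 N. Releasing and retreating.

Request:
arm_command(
  increments=[
    [0, 0, 0, 0, 0, 0],
    [0, 0, 0, 0, 0, 0],
    [0, 0, 0, 0, 0, 0],
    [0, 0, 0, 0, 0, 0],
    [0, 0, 0, 0, 0, 0],
  ],
  fingers=-0.5,
)

```text
t: 19.3
tool_pos: [0.5031, -0.1484, 0.2509]
orientation: [-1.664, -2.665, 0.0]
force: [0.3, 0.0, -0.3]
opening: 0.0696
gripper_force: 0.0
```

Request:
arm_command(
  increments=[
    [0, 0, -0.03, 0, 0, 0],
    [0, 0, -0.08, 0, 0, 0],
    [0, 0, -0.2, 0, 0, 0],
    [0, 0, -0.4, 0, 0, 0],
    [0, 0, -0.6, 0, 0, 0],
  ],
)

```text
t: 19.92
tool_pos: [0.5029, -0.1483, 0.3729]
orientation: [1.664, 2.664, 0.0]
force: [0.6, 0.2, -1.0]
opening: 0.0699
gripper_force: 0.0
```

Request:
arm_command(
  increments=[
    [0, 0, 0, 0, 0, 0],
    [0, 0, 0, 0, 0, 0],
    [0, 0, 0, 0, 0, 0],
    [0, 0, 0, 0, 0, 0],
    [0, 0, 0, 0, 0, 0],
  ],
)

```text
t: 20.55
tool_pos: [0.5029, -0.1483, 0.3702]
orientation: [-1.664, -2.664, 0.0]
force: [0.3, 0.2, 0.5]
opening: 0.0698
gripper_force: 0.0
```

Run:
```python
from h import *
c=read_camera("wrist");save(c,"w9");np.save("w9.npy",c,allow_pickle=True)
p,r=pose();print(p,yawnow())
g=cv2.cvtColor(c["image"],cv2.COLOR_RGB2GRAY)
print([proj(c,[.503,-.1484,z]).round(1) for z in (.063,.068,.072)])
u,v=proj(c,[.503,-.1484,.07]).astype(int)
print(g[v-16:v+17:2,u-20:u+21:2])
```

```text
[ 0.5029926  -0.14833411  0.37041992] 26.025763119940365
[array([271.9, 195.9]), array([271.9, 197.6]), array([271.9, 198.9])]
[[153 156 158 158 160 164 165 153 137 138 135 137 138 143 150 168 165 163
  159 156 151]
 [155 158 161 161 166 151 131 130 131  92 136 137 137 138 140 141 146 166
  163 159 156]
 [158 158 162 165 132 127 129 132 147 161 165 165 164 159 138 139 140 142
  168 164 160]
 [159 161 163 129 123  90 144 165 167 166 167 167 104 101 165  83  92 140
   79 101  85]
 [160 162 148 121 123 162 166 165 166 104 101  81  79  80  80  79  80  76
   78  78  79]
 [161 163 121 122 150 165 165 165 166  80  78  81  79  80  79  79  81  78
   78  74  81]
 [ 98 155  85 129 164 101 161 165 153  74  68  68  68  76  79  79  79  80
   76  77  76]
 [ 78  75  74  79  78  79  79 100  74  66  68  66  66  65  75  78  79  78
   78  75  75]
 [ 78  75  74  80  78  80  78  68  66  66  66  66  64  66  66  79  79  79
   78  73  73]
 [ 78  74  73  79  77  77  78  70  65  65  65  65  66  65  62  76  77  79
   79  74  73]
 [ 78  71  73  78  78  78  78  70  70  65  65  65  66  66  73  78  78  78
   78  74  73]
 [150 111 104  77  79 148  78  69  74  73  71  69  73  74  68  75  76  78
   79  72  72]
 [162 134 108 158 151 158 161 138  76  53  62  54  47  66  73  77  77  77
   77  71  73]
 [ 76  76  70  86  97  78  97  75  74  69  64  64  69  74  77  77  79  76
   75  71  77]
 [ 77  76  72  69  77  77  76  76  78  76  76  75  77  76  76  76  76  77
   69  72  77]
 [ 76  78  76  72  69  76  75  77  77  76  75  76  77  77  77  75  77  71
   69  77  76]
 [ 76  77  77  77  69  71  75  76  76  77  77  75  76  77  77  76  68  70
   76  76  77]]
```

Hole and ring in the numeric patch sit near (272,200), so the plate is centred within about 2 mm, which the tapered bolt tolerates. Now the bolt.

Run:
```python
from h import *
w=np.load("w1.npy",allow_pickle=True).item();p=onz(w,200,150,.084);print(p)
plan([p[0],p[1],.37],26)
```

```text
[0.46651883 0.18268712 0.084     ]
[1.567, 0.562, 0.003, -0.0, -0.0, 0.0]
```

Request:
arm_command(
  increments=[
    [0.2, 0.07, 0, 0, 0, 0],
    [0.4, 0.14, 0, 0, 0, 0],
    [0.6, 0.21, 0, 0, 0, 0],
    [0.8, 0.29, 0, 0, 0, 0],
    [1, 0.36, 0, 0, 0, 0],
  ],
  fingers=-1,
)

```text
t: 21.22
tool_pos: [0.4797, 0.0643, 0.371]
orientation: [1.664, 2.664, 0.0]
force: [1.1, 0.6, 0.9]
opening: 0.0929
gripper_force: 0.0
```

Request:
arm_command(
  increments=[
    [0.2, 0.07, 0, 0, 0, 0],
    [0.4, 0.14, 0, 0, 0, 0],
    [0.567, 0.2, 0, 0, 0, 0],
    [0.567, 0.2, 0, 0, 0, 0],
    [0.567, 0.2, 0, 0, 0, 0],
  ],
)

```text
t: 21.85
tool_pos: [0.4662, 0.1821, 0.3708]
orientation: [1.663, 2.665, -0.001]
force: [0.0, 0.5, -0.2]
opening: 0.093
gripper_force: 0.0
```

Request:
arm_command(
  increments=[
    [0, 0, 0, 0, 0, 0],
    [0, 0, 0, 0, 0, 0],
    [0, 0, 0, 0, 0, 0],
    [0, 0, 0, 0, 0, 0],
    [0, 0, 0, 0, 0, 0],
  ],
)

```text
t: 22.48
tool_pos: [0.4662, 0.1823, 0.3709]
orientation: [1.664, 2.665, -0.0]
force: [-0.8, 0.9, -0.3]
opening: 0.0931
gripper_force: 0.0
```

Run:
```python
from h import *
c=read_camera("wrist");save(c,"w10");np.save("w10.npy",c,allow_pickle=True)
p,r=pose();print(p,yawnow())
u,v=proj(c,[.4665,.1827,.084]).astype(int);print(u,v)
im=c["image"];hsv=cv2.cvtColor(im,cv2.COLOR_RGB2HSV)
m=np.zeros(im.shape[:2],np.uint8);m[v-40:v+40,u-40:u+40]=(hsv[v-40:v+40,u-40:u+40,1]<60)*255
print("\n".join("".join("#" if x else "." for x in row) for row in m[v-30:v+31,u-30:u+31]))
cs,_=cv2.findContours(m,0,2)
g=cv2.cvtColor(im,cv2.COLOR_RGB2GRAY);print(g[v-16:v+18:2,u-16:u+18:2])
```

```text
[0.46621013 0.18237229 0.37093397] 26.0272265535332
272 202
#######......................................................
#######......................................................
######.......................................................
######.......................................................
######.......................................................
#####........................................................
#####.......................................................#
#####.......................................................#
####........................................................#
####........................................................#
####.......................................................##
####.......................................................##
###.......................................................###
###.......................................................###
###.......................#####...........................###
##......................#########.........................###
##......................##########..............
[... 3249 characters left out ...]
 60  63  65  64  65  65  65  64  64  66  57  50  50  50  51]
 [ 45  62  63  63  63  64  63  65  65  64  66  66  62  50  49  49  50]
 [ 44  45  65  66  66  65  65  64  66  65  65  65  63  51  50  49  50]
 [ 43  44  62  65  66  66  65  66  66  67  64  65  65  58  50  49  50]
 [ 44  44  67 125 138 128 127 138 128 138 139 129 124  57  50  50  50]
 [ 45  45  81  62  81 134 134  84 137 139  84 121  57  50  51  50  51]
 [ 83  78  83  59  63  65  80  63  63  83  63  51  49  50  48  48  51]
 [ 82  77  58  48  56  69  65  62  62  62  51  49  50  49  48  49  53]
 [ 75  49  47  45  40  48  87  89  87  53  49  50  51  49  48  51  52]
 [ 64  45  44  44  39  40  83  90  91  94  49  49  49  48  49  51  53]]
```

Run:
```python
from h import *
c=np.load("w10.npy",allow_pickle=True).item()
p=onz(c,270.3,204,.084);print(p)
s=plan([p[0],p[1],.30],44.5); plan([p[0],p[1],.2625],44.5,s)
```

```text
[0.46590674 0.18081901 0.084     ]
[-0.006, -0.005, 0.355, -0.0, 0.0, -0.103]
[0.0, 0.0, 0.187, 0.0, 0.0, 0.0]
```

Request:
arm_command(
  increments=[
    [-0.006, -0.005, 0.1, 0, 0, -0.04],
    [-0.006, -0.005, 0.2, 0, 0, -0.08],
    [-0.006, -0.005, 0.3, 0, 0, -0.103],
    [-0.006, -0.005, 0.355, 0, 0, -0.103],
    [-0.006, -0.005, 0.355, 0, 0, -0.103],
  ],
)

```text
t: 23.15
tool_pos: [0.4655, 0.1808, 0.2992]
orientation: [-1.215, -2.896, 0.002]
force: [-0.4, 0.0, 1.4]
opening: 0.0933
gripper_force: 0.0
```

Request:
arm_command(
  increments=[
    [0, 0, 0.06, 0, 0, 0],
    [0, 0, 0.12, 0, 0, 0],
    [0, 0, 0.17, 0, 0, 0],
    [0, 0, 0.187, 0, 0, 0],
    [0, 0, 0.187, 0, 0, 0],
  ],
)

```text
t: 23.78
tool_pos: [0.4657, 0.1809, 0.2622]
orientation: [-1.213, -2.897, 0.001]
force: [-0.3, -0.2, -0.2]
opening: 0.093
gripper_force: 0.0
```

Run:
```python
from h import *
c=read_camera("wrist");save(c,"w11");np.save("w11.npy",c,allow_pickle=True)
p,r=pose();print(p,yawnow(),read_state()["force"])
u,v=proj(c,[p[0],p[1],.084]).astype(int);print(u,v)
hsv=cv2.cvtColor(c["image"],cv2.COLOR_RGB2HSV)
m=hsv[v-48:v+48:2,u-48:u+48:2,1]<60
print("\n".join("".join("#" if x else "." for x in row) for row in m))
```

```text
[0.4658985  0.18090181 0.26263741] 44.56572182404704 [ 0.55588799  0.61153321 -0.17559269]
272 267
###.............................................
##..............................................
#...............................................
................................................
................................................
......................####......................
.....................#######....................
....................########....................
....................########....................
....................########....................
....................########....................
....................#########..................#
....................#########.................##
....................#########................###
....................#########...............####
...................###########..............####
.................###############...........#####
................#################.........######
................#################........#######
................#################.......########
................#####
[... 650 characters left out ...]
##############
####........................####################
#####......................#####################
#######....................#####################
########..................######################
##########...............#######################
############............########################
#############..........#########################
###############.......##########################
################......##########################
##################...###########################
################################################
################################################
################################################
################################################
```

The head is centred with its flats parallel to the pads (left edge idx 16, right edge idx 32). Gripping and lifting.

Request:
arm_command(
  increments=[
    [-0.004, 0, 0, 0, 0, 0],
    [-0.004, 0, 0, 0, 0, 0],
    [-0.004, 0, 0, 0, 0, 0],
    [-0.004, 0, 0, 0, 0, 0],
    [-0.004, 0, 0, 0, 0, 0],
  ],
  fingers=1,
  force=40,
)

```text
t: 24.45
tool_pos: [0.4664, 0.1803, 0.2626]
orientation: [1.213, 2.898, 0.0]
force: [-0.6, 0.3, 1.1]
opening: 0.0478
gripper_force: 0.0
```

Request:
arm_command(
  increments=[
    [0, 0, 0, 0, 0, 0],
    [0, 0, 0, 0, 0, 0],
    [0, 0, -0.02, 0, 0, 0],
    [0, 0, -0.08, 0, 0, 0],
    [0, 0, -0.16, 0, 0, 0],
  ],
)

```text
t: 25.08
tool_pos: [0.4663, 0.1803, 0.2955]
orientation: [-1.213, -2.898, 0.0]
force: [0.2, 0.2, -1.3]
opening: 0.0157
gripper_force: 40.0
```

Request:
arm_command(
  increments=[
    [0, 0, -0.1, 0, 0, 0],
    [0, 0, -0.2, 0, 0, 0],
    [0, 0, -0.35, 0, 0, 0],
    [0, 0, -0.5, 0, 0, 0],
    [0, 0, -0.5, 0, 0, 0],
  ],
)

```text
t: 25.7
tool_pos: [0.4672, 0.1805, 0.3987]
orientation: [1.211, 2.893, 0.007]
force: [0.2, -1.0, -0.6]
opening: 0.0155
gripper_force: 40.0
```

Run:
```python
from h import *
s=read_state();p,r=pose();print(p,yawnow(),s["force"],s["opening"],s["gripper_force"])
plan([.5029,-.1484,.385],44.5)
# tilt check: tip pos in side and scene view
for n in("side","scene"):
    c=read_camera(n);np.save(n+"b.npy",c,allow_pickle=True)
    print(n,[proj(c,p-[0,0,d]).round(1) for d in (.188,.252)])
    u,v=proj(c,p-[0,0,.225]).astype(int);g=cv2.cvtColor(c["image"],cv2.COLOR_RGB2GRAY)
    print(g[v-20:v+28:2,u-14:u+15])
```

```text
[0.46718398 0.18052885 0.39865666] 44.5679083525633 [ 0.2385112  -0.96961661 -0.5898852 ] 0.015512897212326791 39.998719431459904
[-1.297, -1.027, 0.067, 0.002, 0.001, 0.0]
side [array([312.4, 215.2]), array([312.3, 244.4])]
[[112 104 100 100  99  99  96  90  87  87  87  86  78  68  65  66  54  32
   17  12  58  86  87 106 158 184 166 173 195]
 [121 118 112 105 101  99 103  97  87  87  87  88  77  65  65  65  64  64
   59  38  63  88  99 114 117 117 117 117 117]
 [117 118 118 118 117 110 106  98  88  87  87  87  78  68  71  72  70  69
   65  97 121 121 122 122 121 121 121 121 121]
 [120 118 120 120 119 118 119 119 103  87  88  87  78  69  69  70  68  66
   84 112 120 120 120 121 121 121 121 120 121]
 [118 118 117 117 118 117 117 116 117 116 104  79  67  67  66  65  73  95
  112 116 115 116 116 116 116 116 117 118 117]
 [ 95 110 126 128 126 124 122 123 123 124 112  83  64  67  67  65  87 112
  120 121 119 119 118 117 117 118 118 118 117]
 [ 91  90  89  90  90  89  88  88  88  87  82  70  66  67  67  67  77  91
   94 102 105 107 106 109 115 118 118 124 130]
 [ 90  90  90  89  89  90  9
[... 4287 characters left out ...]
181 185 210 231 236 240 240 239 241 241 243 242
  242 242 242 242 242 242 242 244 241 242 243]
 [244 243 242 242 241 240 242 242 240 241 240 240 240 241 242 240 242 243
  242 242 243 242 242 242 241 243 241 241 243]
 [220 238 242 242 244 242 241 240 240 241 242 242 241 241 241 242 242 240
  242 243 243 240 242 241 243 242 242 244 243]
 [ 52 115 191 234 244 242 238 238 235 235 237 238 242 243 242 244 242 243
  243 242 243 242 242 241 241 241 238 236 233]
 [  5  13  46  92 128 142 153 162 156 165 172 173 186 197 214 230 240 242
  239 240 236 234 229 226 229 227 226 229 235]
 [  4  16   3   9  17  24  51  75 110 128 130 137 134 131 144 163 196 215
  222 224 230 232 236 238 242 244 242 243 244]]
```

The shank is vertical in both views (side column 311, scene column 213, both constant) and the tip height matches. Carrying the bolt over the hole.

Request:
arm_command(
  increments=[
    [-0.2, -0.16, 0, 0, 0, 0],
    [-0.4, -0.32, 0, 0, 0, 0],
    [-0.6, -0.47, 0, 0, 0, 0],
    [-0.8, -0.63, 0, 0, 0, 0],
    [-1, -0.79, 0, 0, 0, 0],
  ],
)

```text
t: 26.42
tool_pos: [0.4936, -0.0746, 0.3929]
orientation: [-1.212, -2.896, 0.0]
force: [0.4, 0.0, -0.9]
opening: 0.0155
gripper_force: 40.0
```

Request:
arm_command(
  increments=[
    [-0.15, -0.12, 0, 0, 0, 0],
    [-0.29, -0.23, 0, 0, 0, 0],
    [-0.296, -0.235, 0.04, 0, 0, 0],
    [-0.296, -0.235, 0.06, 0, 0, 0],
    [-0.296, -0.235, 0.07, 0, 0, 0],
  ],
)

```text
t: 27.05
tool_pos: [0.502, -0.1471, 0.3794]
orientation: [-1.211, -2.897, -0.0]
force: [0.2, -0.2, -0.4]
opening: 0.0158
gripper_force: 40.0
```

Request:
arm_command(
  increments=[
    [0, 0, 0, 0, 0, 0],
    [0, 0, 0, 0, 0, 0],
    [0, 0, 0, 0, 0, 0],
    [0, 0, 0, 0, 0, 0],
    [0, 0, 0, 0, 0, 0],
  ],
)

```text
t: 27.68
tool_pos: [0.5023, -0.1482, 0.3806]
orientation: [1.213, 2.898, -0.0]
force: [0.1, 0.6, -0.2]
opening: 0.0156
gripper_force: 40.0
```

Run:
```python
from h import *
s=read_state();p,r=pose();print(p,yawnow(),s["force"],s["opening"])
plan([.5029,-.1484,.332],44.5)
c=read_camera("wrist");save(c,"w12");np.save("w12.npy",c,allow_pickle=True)
print("tip",proj(c,p-[0,0,.252]),"plate hole",proj(c,[.5029,-.1484,.071]))
cv2.imwrite("pics/c12.png",cv2.resize(c["image"][150:410,140:420],None,fx=2.3,fy=2.3)[:,:,::-1])
```

```text
[ 0.50225054 -0.14822451  0.3806407 ] 44.56515408519283 [ 0.08783565  0.59219629 -0.19892345] 0.015559059741821027
[-0.003, 0.002, 0.243, 0.0, 0.0, 0.0]
tip [271.81721399 217.30369213] plate hole [272.21536757 195.33873653]
```

View pics/c12.png

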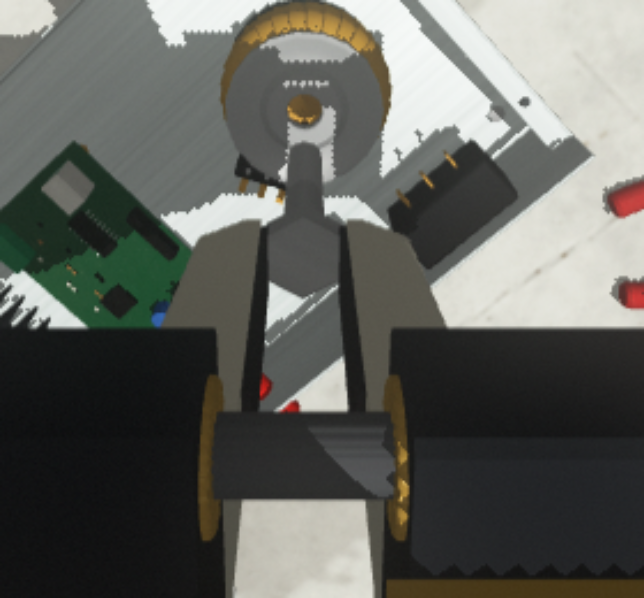

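Crop: the bolt tip is at about (304,148) and the plate hole at (304,108), in line under the tip with the hole about 2 mm toward -tool x. Nudging that way and descending in stages.

Request:
arm_command(
  increments=[
    [-0.006, 0.001, 0.06, 0, 0, 0],
    [-0.006, 0.001, 0.12, 0, 0, 0],
    [-0.006, 0.001, 0.18, 0, 0, 0],
    [-0.006, 0.001, 0.22, 0, 0, 0],
    [-0.006, 0.001, 0.25, 0, 0, 0],
  ],
)

```text
t: 28.35
tool_pos: [0.5031, -0.1489, 0.3297]
orientation: [-1.213, -2.897, 0.0]
force: [0.5, 0.4, -0.5]
opening: 0.0154
gripper_force: 40.0
```

Request:
arm_command(
  increments=[
    [0, 0, 0.015, 0, 0, 0],
    [0, 0, 0.03, 0, 0, 0],
    [0, 0, 0.045, 0, 0, 0],
    [0, 0, 0.06, 0, 0, 0],
    [0, 0, 0.075, 0, 0, 0],
  ],
)

```text
t: 28.98
tool_pos: [0.5032, -0.1489, 0.3154]
orientation: [1.213, 2.898, 0.0]
force: [-0.2, -0.6, -0.1]
opening: 0.0157
gripper_force: 40.0
```

Request:
arm_command(
  increments=[
    [0, 0, 0.03, 0, 0, 0],
    [0, 0, 0.06, 0, 0, 0],
    [0, 0, 0.09, 0, 0, 0],
    [0, 0, 0.12, 0, 0, 0],
    [0, 0, 0.15, 0, 0, 0],
  ],
)

```text
t: 29.6
tool_pos: [0.5032, -0.1489, 0.2851]
orientation: [-1.213, -2.898, 0.0]
force: [-0.4, 0.0, 0.1]
opening: 0.0156
gripper_force: 40.0
```

Request:
arm_command(
  increments=[
    [0, 0, 0.01, 0, 0, 0],
    [0, 0, 0.02, 0, 0, 0],
    [0, 0, 0.03, 0, 0, 0],
    [0, 0, 0.04, 0, 0, 0],
    [0, 0, 0.05, 0, 0, 0],
  ],
)

```text
t: 30.22
tool_pos: [0.5032, -0.1489, 0.2755]
orientation: [1.213, 2.898, 0.0]
force: [-0.2, 0.8, 0.0]
opening: 0.0157
gripper_force: 40.0
```

Request:
arm_command(
  increments=[
    [0, 0, 0.014, 0, 0, 0],
    [0, 0, 0.027, 0, 0, 0],
    [0, 0, 0.04, 0, 0, 0],
    [0, 0, 0.053, 0, 0, 0],
    [0, 0, 0.066, 0, 0, 0],
  ],
)

```text
t: 30.85
tool_pos: [0.5036, -0.1492, 0.264]
orientation: [1.213, 2.897, -0.0]
force: [-8.9, 1.9, 26.9]
opening: 0.016
gripper_force: 40.0
```

Request:
arm_command(
  increments=[
    [0, 0, 0.003, 0, 0, 0],
    [0, 0, 0.006, 0, 0, 0],
    [0, 0, 0.006, 0, 0, 0],
    [0, 0, 0.006, 0, 0, 0],
    [0, 0, 0.006, 0, 0, 0],
  ],
)

```text
t: 31.48
tool_pos: [0.5037, -0.1492, 0.2641]
orientation: [1.212, 2.896, -0.001]
force: [-10.0, 2.2, 22.3]
opening: 0.0157
gripper_force: 40.0
```

Upward resistance (22 N) with a side force toward -x means the shank is rubbing on the +x side. Backing off slightly, shifting about 1.2 mm toward -x and going down again.

Request:
arm_command(
  increments=[
    [0, 0, -0.02, 0, 0, 0],
    [0.003, -0.002, -0.03, 0, 0, 0],
    [0.005, -0.003, -0.03, 0, 0, 0],
    [0.005, -0.003, -0.03, 0, 0, 0],
    [0.005, -0.003, -0.03, 0, 0, 0],
  ],
)

```text
t: 32.1
tool_pos: [0.502, -0.1486, 0.2669]
orientation: [-1.213, -2.898, 0.0]
force: [0.3, -0.1, -1.1]
opening: 0.0157
gripper_force: 40.0
```

Request:
arm_command(
  increments=[
    [0, 0, 0.005, 0, 0, 0],
    [0, 0, 0.01, 0, 0, 0],
    [0, 0, 0.015, 0, 0, 0],
    [0, 0, 0.018, 0, 0, 0],
    [0, 0, 0.02, 0, 0, 0],
  ],
)

```text
t: 32.72
tool_pos: [0.5022, -0.1487, 0.2643]
orientation: [1.213, 2.898, -0.0]
force: [-4.9, 1.5, 12.3]
opening: 0.0155
gripper_force: 40.0
```

Request:
arm_command(
  increments=[
    [0, 0, -0.005, 0, 0, 0],
    [0, 0, -0.005, 0, 0, 0],
    [0, 0, -0.005, 0, 0, 0],
    [0, 0, -0.005, 0, 0, 0],
    [0, 0, -0.005, 0, 0, 0],
  ],
  fingers=0.3,
)

```text
t: 33.35
tool_pos: [0.502, -0.1486, 0.264]
orientation: [-1.213, -2.898, 0.0]
force: [-0.7, -0.2, 0.6]
opening: 0.0324
gripper_force: 0.0
```

Request:
arm_command(
  increments=[
    [0, 0, -0.05, 0, 0, 0],
    [0, 0, -0.15, 0, 0, 0],
    [0, 0, -0.3, 0, 0, 0],
    [0, 0, -0.5, 0, 0, 0],
    [0, 0, -0.5, 0, 0, 0],
  ],
)

```text
t: 33.98
tool_pos: [0.5033, -0.1491, 0.3691]
orientation: [1.21, 2.891, 0.0]
force: [0.5, -0.8, -0.4]
opening: 0.0326
gripper_force: 0.0
```

Request:
arm_command(
  increments=[
    [0, 0, 0, 0, 0, 0],
    [0, 0, 0, 0, 0, 0],
    [0, 0, 0, 0, 0, 0],
    [0, 0, 0, 0, 0, 0],
    [0, 0, 0, 0, 0, 0],
  ],
)

```text
t: 34.6
tool_pos: [0.5021, -0.1486, 0.3639]
orientation: [-1.213, -2.897, 0.0]
force: [0.1, 0.7, -0.5]
opening: 0.0322
gripper_force: 0.0
```

Run:
```python
from h import *
c=read_camera("wrist");save(c,"w13");np.save("w13.npy",c,allow_pickle=True)
p,r=pose();print(p,yawnow(),read_state()["force"])
print([proj(c,[.5028,-.1488,z]).round(1) for z in (.063,.072,.077,.082,.087)])
g=cv2.cvtColor(c["image"],cv2.COLOR_RGB2GRAY);u,v=proj(c,[.5028,-.1488,.08]).astype(int)
print(u,v);np.set_printoptions(linewidth=250);print(g[v-50:v+52:3,u-48:u+50:3])
b=read_camera("side");np.save("side2.npy",b,allow_pickle=True);save(b,"d2")
print([proj(b,[.5028,-.1488,z]).round(1) for z in (.027,.063,.072,.077,.082,.087)])
g=cv2.cvtColor(b["image"],cv2.COLOR_RGB2GRAY);u,v=proj(b,[.5028,-.1488,.075]).astype(int);print(u,v);print(g[v-12:v+20,u-20:u+21:2])
```

```text
[ 0.50206604 -0.14863481  0.36396635] 44.5647402313012 [ 0.035326    0.08673329 -0.1193106 ]
[array([272.4, 198.5]), array([272.4, 201.7]), array([272.4, 203.6]), array([272.4, 205.5]), array([272.4, 207.4])]
272 204
[[239 243 238 ... 243 131 124]
 [242 238 240 ... 244 243 132]
 [239 240 239 ... 243 244 244]
 ...
 [ 90  86  87 ...  88  87  70]
 [ 86  87  88 ...  90  89  88]
 [ 85  87  89 ...  89  89  89]]
[array([306.6, 206.5]), array([306.5, 194.3]), array([306.5, 191.2]), array([306.5, 189.5]), array([306.5, 187.8]), array([306.5, 186. ])]
306 190
[[160 203 204 186 204 139  56  52  82  67  91 102  90  72 119 117 145  57  35  32  34]
 [166 203 204 203 205 153  56  57  52  48  49  65  54  53  50  53  38  30  37  37  35]
 [202 202 204 204 204 127  36  41  51  25  18  45  57  53  46  52  26  31  51  49  41]
 [190 202 204 203 204  92  21  21  51  17  15  33  44  54  56  39  24  36  86  83  61]
 [ 88 191 191 197 204  63  12  16  49  24  22  41  33  50  48  19  21  42  78  81  58]
 [102 102 116 168 199  44   5  15  47  49  49  51  50  30   9  12  11  55  97  98  69]
 [166 168 203 203 181 
[... 1540 characters left out ...]
88]
 [191 187  85  85  50  54  57  59  59  64 137 152 109 106  93  66  53  83  86  88  87]
 [146  84  85  86  51  54  57  57  59  86 113 120 110  90  71  58  53  85  86 102 114]
 [ 84  85  85  86  53  54  55  56  59  87  90  91  81  70  64  60  53  85 100 165 201]
 [ 84  85  85  86  57  54  54  57  57  76  71  72  68  69  64  59  57  84 156 201 199]
 [ 99  85  86  85  61  53  54  55  57  75  71  73  70  68  64  60  54  85 164 200 198]
 [164  86  84  86  70  53  54  56  56  75  70  71  68  65  63  59  41 100 199 200 199]
 [200 117 114 115  88  80  80  72  64  77  68  71  67  68  62  56  20 163 199 200 197]
 [203 203 196 206 169 170 165 142 109  93  96 104  99  90  81  58  39 197 195 198 197]]
```

Request:
arm_command(
  increments=[
    [0, 0, 0, 0, 0, 0],
    [0, 0, 0.1, 0, 0, 0],
    [0, 0, 0.25, 0, 0, 0],
    [0, 0, 0.38, 0, 0, 0],
    [0, 0, 0.44, 0, 0, 0],
  ],
  fingers=1,
)

```text
t: 35.33
tool_pos: [0.5015, -0.1484, 0.2745]
orientation: [-1.212, -2.896, 0.0]
force: [-0.2, -0.0, 0.5]
opening: 0.0005
gripper_force: 0.0
```

Request:
arm_command(
  increments=[
    [0, 0, 0.003, 0, 0, 0],
    [0, 0, 0.006, 0, 0, 0],
    [0, 0, 0.009, 0, 0, 0],
    [0, 0, 0.012, 0, 0, 0],
    [0, 0, 0.015, 0, 0, 0],
  ],
)

```text
t: 35.95
tool_pos: [0.5022, -0.1487, 0.2735]
orientation: [1.213, 2.897, 0.0]
force: [-0.7, -0.2, -0.8]
opening: 0.0006
gripper_force: 0.0
```

Request:
arm_command(
  increments=[
    [0, 0, 0.005, 0, 0, 0],
    [0, 0, 0.01, 0, 0, 0],
    [0, 0, 0.015, 0, 0, 0],
    [0, 0, 0.02, 0, 0, 0],
    [0, 0, 0.02, 0, 0, 0],
  ],
)

```text
t: 36.58
tool_pos: [0.502, -0.1486, 0.269]
orientation: [-1.213, -2.898, 0.0]
force: [-0.6, 0.4, -0.1]
opening: 0.0008
gripper_force: 0.0
```

Request:
arm_command(
  increments=[
    [0, 0, 0.002, 0, 0, 0],
    [0, 0, 0.004, 0, 0, 0],
    [0, 0, 0.006, 0, 0, 0],
    [0, 0, 0.008, 0, 0, 0],
    [0, 0, 0.008, 0, 0, 0],
  ],
)

```text
t: 37.2
tool_pos: [0.5022, -0.1487, 0.2682]
orientation: [1.213, 2.898, -0.0]
force: [-2.5, 0.4, 6.8]
opening: 0.0003
gripper_force: 3.2
```

Contact came at TCP z = 0.2685, so the head top is at about 0.082, exactly the seated height. Retreating and handing in.

Request:
arm_command(
  increments=[
    [0, 0, -0.05, 0, 0, 0],
    [0, 0, -0.2, 0, 0, 0],
    [0, 0, -0.4, 0, 0, 0],
    [0, 0, -0.6, 0, 0, 0],
    [0, 0, -0.6, 0, 0, 0],
  ],
)

```text
t: 37.83
tool_pos: [0.5031, -0.149, 0.3924]
orientation: [1.21, 2.891, 0.0]
force: [-0.5, 0.5, 0.3]
opening: 0.0006
gripper_force: 0.0
```

Request:
arm_command(
  increments=[
    [0, 0, 0, 0, 0, 0],
    [0, 0, 0, 0, 0, 0],
    [0, 0, 0, 0, 0, 0],
    [0, 0, 0, 0, 0, 0],
    [0, 0, 0, 0, 0, 0],
  ],
)

```text
t: 38.45
tool_pos: [0.5021, -0.1486, 0.3873]
orientation: [-1.213, -2.898, 0.0]
force: [0.0, 0.4, 1.0]
opening: 0.0005
gripper_force: 0.0
```

Run:
```python
from h import *
print(read_state()["tool_pos"],close_job())
```

```text
the job is handed in; nothing more can be done
[ 0.50207357 -0.14862216  0.38726092] None
```

The job is handed in at about 38 s: the transformer is on the pad with its tags toward the board, the clamp plate is on it, and the bolt is through with its head measured at seated height; the hand-in returned no verdict.

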